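# Clamp a circuit board in the rework holder

## Robot

A 6-joint arm with a two-finger parallel gripper is mounted at the origin on the work surface. World frame = base frame: x ahead of the robot, y to its left, z up, the work surface at z = 0. Lengths are in m, angles in rad, forces in N, time in s.
With the tool pointing down it reaches from about 0.35 to 0.875 m from the base axis. Payload 15.5 kg.
Tool frame: the origin (TCP) lies at the very end of the fingers, on their centre line; the grasp point (between the pads) lies 19 mm behind it; y points along the fingers, x is the direction in which the jaws open and shut, and the axes are right-handed (so a half turn about y gives the same grasp; the last joint's range is limited). The gripper opens to 85 mm and grips with 20 to 120 N. Pads are 22 mm wide; open, the fingers measure 114 mm over their backs; the gripper's body (76 mm by 85 mm) begins 54 mm behind the grasp point. The pads swing forward as they close: fully open they stand 13 mm farther back than shut.
Start: joints at [1.062, 0.494, 1.345, -0, 1.302, -0.096], TCP at [0.251, 0.572, 0.231] pointing down, gripper open.
Joint ranges: [-2.91, 2.91], [-0.82, 2.16], [0.22, 2.67], [-1.22, 4.37], [0.12, 2.79], [-3.08, 3.08]. Speed limits (rad/s): [1.89, 1.89, 2.57, 3.01, 3.01, 3.01].

## Interface

Orientations are given as a unit quaternion [x, y, z, w].
In Python, from bench import telemetry, imaging, r gives the robot as it stands.
- The arm moves only by the tool jog_arm, never from a script. Its argument "plan" is a list that holds one entry, the list of rows, each a list of 5 numbers: the shift along the tool's x, y, z in m, then the turn about the tool's y in rad, then the closure in counts, from 0 (fully open) to 255 (shut). In form: [[[dx, dy, dz, roll, jaw], ...]]. A call has 1 to 12 rows; each row is the pose to reach, as a shift and turn from the pose commanded when the call began, along the tool's axes at that moment; what a row does not reach only later rows make up. A row lasts 1/10 s, in which the tool goes at most 50 mm and 8.59 degrees, less where a joint would pass 70% of its speed; a pose out of reach is approached as far as the arm can. A call with a gripper value outside its range is refused whole. The fingers move at their own pace and stop on an object; "grip_force" is the grip in N (left out, the last holds). Time passes only in rows, so rows that repeat a pose let the fingers close. It gives the time, the measured TCP pose, the force and the opening at its end, in the units of the state.
- telemetry.get_obs(): the state, without advancing time (a new reading comes with each control period).
- imaging.grab_frame(name): name is "side" or "top" or "wrist"; returns a dict with "pixels" (400x640x3 uint8, red, green, blue), "range_z" (400x640 float32, m along the optical axis (not along the pixel's ray), 0 where there is no reading), "K" (3x3 intrinsics, pixels), "eye" and "rotation" of the camera in the world; the wrist camera has in their place "tool_from_camera" (4x4, takes a point from camera to tool coordinates, whose origin is the TCP and whose axes are the tool frame's). Camera axes: x right, y up, looking along -z (the intrinsics and any distortion apply to the point x, -y, -z); pixel columns grow to the right and rows downward; lengths in m; the calibration is good to about 2 mm. A picture is of the moment at which its call begins: read the wrist's pose just before it.
- r.hand_in(): hands the job in, once; it reports no verdict.
The state is a dict: "clock": time; "joints": joint angles; "joint_vel": joint speeds; "effort": joint torques, N m; "tcp_pos": TCP position; "ee_rot": TCP orientation; "force": force on the tool from outside, world axes, zero at the start; "torque": the same for the moment, N m; "opening": finger opening in m.
Only numpy, scipy, OpenCV 4.12 (cv2) and the standard library are available. Lean on these libraries where they do the work, as an engineer would, in place of code of your own. Each camera call takes 0.05 s, during which the arm holds its last target. There are 200 camera calls.

## Task

Clamp the circuit board in its holder: squeeze the clamp bar's release lever and keep it squeezed while you slide the bar in until its sprung jaw has gently pushed the board home against the stop bar, then let the lever go so that its latch drops fully into the next notch. The jaw must end clearly pressed in, but never press it near the end of its spring, and leave the other things on the bench undisturbed.

Things in the scene. Friction and masses are not known exactly. Their poses are not given: they have to be found in the camera images.
- board_frame: Circuit-board holder fixed to the bench, turned up to 0.25 rad: grey plate 250 mm (x) by 360 mm (y), 12 mm thick, two aluminium rails along its y (tops 34 mm above the bench, 40 mm wide, at x = +-92 mm). Origin at bench level midway between the rails; z up. The clamp bar slides along its -y to clamp.
- strip_rail (a point): Middle of the far (+x) rail's top; same axes as the frame. On it a steel notch strip, top 58 mm above the bench: going to -y first a 40 mm open slot, in which the bar starts and slides freely, then 10 teeth 8.5 mm wide with square notches 5.5 mm wide between (pitch 14 mm). The strip sits up to 4 mm either way along the rail, so the notches' exact places are not known: feel for them.
- clamp_bar (a joint): Slide of the clamp bar in m: 0 at the outer end, growing along the frame's -y towards the stop bar, to 0.145; bar middle at frame y = 0.115 - value. Friction about 3.5 N (about 5 N with the latch dragging over teeth); it stays where it is left. Starts at 0 to 0.025, latch in the long slot.
- squeeze_grip (a point): Point midway between the two upright tabs on the clamp bar's middle, 81 mm above the bench; axes of the frame. Fingers close along the frame's x on the tabs' outer faces, 44 mm apart; tab tops 100 mm above the bench; fingertips stay over 56 mm (lever rod below, top 54 mm). Only the +x tab moves, so squeezing shifts the grip's middle 5 mm to -x: centre the fingers 5 mm to -x of this point.
- fixed_tab (a point): Centre of the fixed aluminium tab's outer (-x) face, 81 mm above the bench, 22 mm to -x of squeeze_grip; 50 mm wide (y), 6 mm thick. Two cheeks stand out 16 mm to -x from it, inner faces at y = +-20 mm, 5 mm thick, 60 to 100 mm above the bench: a finger between them can push the bar along even when the lever is not gripped.
- release_lever (a joint): Squeeze of the lever in m, towards -x: 0 out, 0.010 fully squeezed. Steel tab 34 mm wide (y), 6 mm thick, outer face 22 mm to +x of squeeze_grip at 0. Spring 5 N at 0, 8 N squeezed. Its pawl (4 mm wide, at the bar's middle) points to +x: 0 = down in a slot or notch, teeth block the bar; about 0.005 = resting on a tooth, not latched; above 0.0055 = clear, the bar slides.
- sprung_jaw (a joint): How far the black jaw is pressed back towards the clamp bar, in m: 0 free, 0.024 at its end; over 0.022 counts as driven to the end. Spring: 2 N as it begins to move, 3.9 N at the end. Notches are 14 mm apart: latch in the first notch at which it is pressed in clearly (over 1 mm); a notch beyond that can drive it too far.
- bar_front (a point): Middle of the clamp bar's -y side, 41 mm above the bench; axes of the frame. The jaw's flat face (60 mm wide in x, 22 to 46 mm above the bench) stands 32 mm in front of it (to -y) when free.
- stop_bar: Aluminium bar across the frame with two black thumb nuts, fixed, at a different place along the frame each time. Origin at bench level below the middle of the upright face that the board must meet, which looks to +y; same axes as the frame. A lip overhangs that face by 7 mm, underside 43 mm above the bench.
- circuit_board: Green circuit board with chips, 120 mm (x) by 80 mm (y), 3 mm thick, about 70 g, loose on two ledges 30 mm above the bench, between jaw and stop bar, starting 5 to 17 mm short of the stop bar and a little askew. Origin at the centre of its underside; home, that lies 40 mm from the stop bar's face. More than 12 N on it bows it.
- nozzle: Bystander: brass hot-air nozzle, 28 mm wide, 32 mm tall, standing on the holder's plate. Leave it.
- flux_jar: Bystander: amber jar, 44 mm wide, 55 mm tall. Leave it.
- solder_spool: Bystander: steel spool, 60 mm wide, 45 mm tall. Leave it.
- screwdriver: Bystander: screwdriver with a black handle, 160 mm long, lying. Leave it.
- parts_tray: Bystander: black divided tray, 110 x 90 x 25 mm. Leave it.
- brush: Bystander: small wooden-handled brush, 160 mm long, lying. Leave it.
There are look-alikes about, which are no part of the job. What is shaped like the circuit_board but turquoise is not meant.

How it is judged:
By the outcome, as a careful person would: the job done as asked, in the order asked, and still so for the second after the job is handed in, with the robot touching nothing.
It also fails if it takes over 54 s, if anything falls off the work surface, if the arm or the gripper's body presses on something with over 40 N, if the wrist force passes 120 N, or if a joint passes its speed limit or range.

## Working session

There is one attempt and no reset: what is moved stays moved. The work goes in short steps, Python scripts to look and compute and a tool call to move; the robot and the scene stay as the last step left them, time stands still between calls to the robot, and variables do not carry over. Pictures are saved under pics/ and viewed, on a budget of 10 in all, crops included, one or two more only if the job needs it, and the job is handed in when it is done.

Besides the shell and the picture viewer there is one more tool, called after "Request:" by a JSON object that holds its "name" and its "arguments", one argument or row to a line. jog_arm: Moves the arm, as the interface text tells. Its arguments: {"type":"object","properties":{"plan":{"type":"array"},"grip_force":{"type":"number"}},"required":["plan"]}

```bash
ls; mkdir -p pics; cat > h.py <<'E'
import numpy as np, cv2
from bench import telemetry, imaging, r
from scipy.spatial.transform import Rotation as R
def pose():
    o=telemetry.get_obs(); return np.array(o['tcp_pos']),R.from_quat(o['ee_rot'])
def grab(name):
    p,q=pose(); f=imaging.grab_frame(name)
    if name=='wrist':
        T=np.array(f['tool_from_camera']); f['rotation']=q.as_matrix()@T[:3,:3]; f['eye']=p+q.as_matrix()@T[:3,3]
    f['rotation']=np.array(f['rotation']);f['eye']=np.array(f['eye']);f['K']=np.array(f['K']); return f
def rays(f,uv):
    uv=np.atleast_2d(uv).astype(float);K=f['K']
    d=np.c_[(uv[:,0]-K[0,2])/K[0,0],-(uv[:,1]-K[1,2])/K[1,1],-np.ones(len(uv))]
    return d@f['rotation'].T
def onplane(f,uv,z):
    d=rays(f,uv); return f['eye']+d*((z-f['eye'][2])/d[:,2])[:,None]
def proj(f,P):
    c=(np.atleast_2d(P)-f['eye'])@f['rotation'];K=f['K']
    return np.c_[K[0,2]+K[0,0]*c[:,0]/-c[:,2],K[1,2]-K[1,1]*c[:,1]/-c[:,2]]
def cloud(f):
    v,u=np.mgrid[:400,:640]; d=rays(f,np.c_[u.ravel(),v.ravel()])
    return (f['eye']+d*f['range_z'].reshape(-1,1)).reshape(400,640,3)
def save(f,n): cv2.imwrite('pics/'+n,f['pixels'][:,:,::-1])
E
python3 - <<'E'
from h import *
o=telemetry.get_obs(); print({k:np.round(v,4) for k,v in o.items()})
for n in('top','side'):
    f=grab(n); save(f,n+'1.png'); print(n,[k for k in f],f['K'].tolist(),f['eye'],f['rotation'].round(3).tolist())
    np.savez(n+'1.npz',**{k:f[k] for k in('pixels','range_z','K','eye','rotation')})
E
```

```text
pics
{'clock': np.float64(0.0), 'joints': array([ 1.0615,  0.4942,  1.3461,  0.    ,  1.3025, -0.0955]), 'joint_vel': array([ 0.002 ,  0.0004, -0.0019,  0.0008,  0.0009,  0.0014]), 'effort': array([ 4.70000e-03, -8.82182e+01, -3.83875e+01,  1.00000e-04,
        1.01000e-02,  0.00000e+00]), 'tcp_pos': array([0.2511, 0.5719, 0.2307]), 'ee_rot': array([ 0.5923,  0.3862, -0.387 , -0.5919]), 'force': array([-0.3806, -0.5663,  0.0248]), 'torque': array([ 0.0403, -0.0072, -0.0256]), 'opening': np.float64(0.0859)}
top ['pixels', 'range_z', 'K', 'eye', 'rotation'] [[387.27852204900995, 0.0, 323.3591842237037], [0.0, 387.27852204900995, 199.54161079985226], [0.0, 0.0, 1.0]] [ 0.3884877  -0.017645    1.05232516] [0.054, -0.039, -0.705, 0.706]
side ['pixels', 'range_z', 'K', 'eye', 'rotation'] [[387.2725276491259, 0.0, 319.56192292429006], [0.0, 387.2725276491259, 202.33172714839975], [0.0, 0.0, 1.0]] [ 0.41751519 -0.82937106  0.61498649] [0.475, -0.023, -0.029, 0.879]
```

```bash
sed -i "s/f\['rotation'\]=np.array(f\['rotation'\]);/rt=np.array(f['rotation']); f['rotation']=rt if rt.ndim==2 else R.from_quat(rt).as_matrix();/" h.py; python3 -c "
import cv2,numpy as np
a=cv2.imread('pics/top1.png');b=cv2.imread('pics/side1.png')
cv2.imwrite('pics/top1b.png',cv2.resize(a,(800,500)));"
```

```text
(no output)
```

View pics/top1.png

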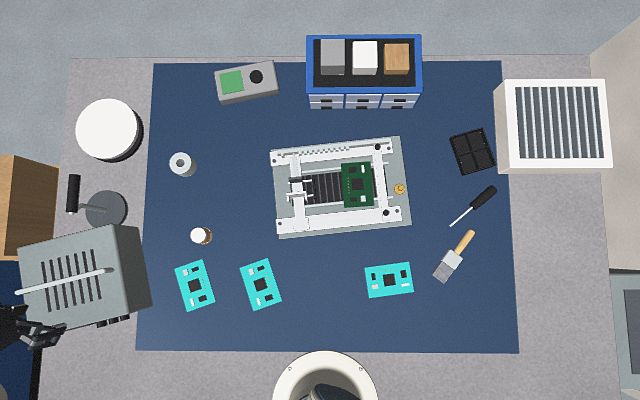

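View pics/side1.png

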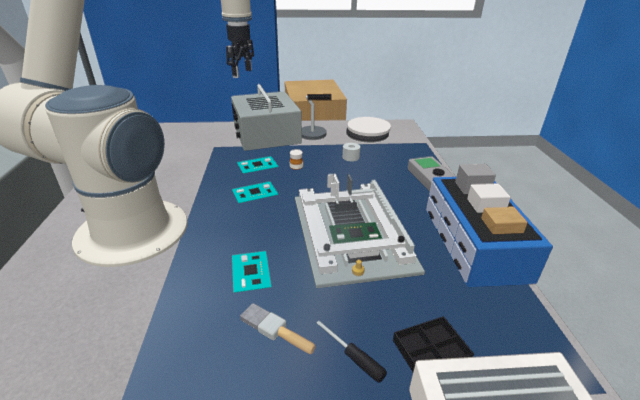

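```bash
cat > m1.py <<'E'
from h import *
def load(n):
    d=dict(np.load(n)); 
    if d['rotation'].ndim==1: d['rotation']=R.from_quat(d['rotation']).as_matrix()
    return d
f=load('top1.npz'); C=cloud(f)
z=C[...,2]; 
m=np.zeros(z.shape,np.uint8); m[125:250,255:425]=1
sel=(m>0)&(z>0.007)&(f['range_z']>0)
n,l,s,c=cv2.connectedComponentsWithStats(sel.astype(np.uint8)); i=1+np.argmax(s[1:,4]); print(s[i])
P=C[l==i]; Q=P.copy(); 
rect=cv2.minAreaRect((P[:,:2]*1000).astype(np.float32)); print(rect, cv2.boxPoints(rect))
E
python3 m1.py; python3 - <<'E'
import sys; sys.path.insert(0,'.')
import cv2
a=cv2.imread('pics/top1.png')[125:250,255:425]
cv2.imwrite('pics/crop1.png',cv2.resize(a,(800,588),interpolation=cv2.INTER_CUBIC))
E
```

```text
[  270   135   142   104 11914]
((564.51123046875, -40.23504638671875), (250.37388610839844, 359.8595275878906), 6.19772481918335) [[ 420.6308   125.1279 ]
 [ 459.48114 -232.62833]
 [ 708.39166 -205.59799]
 [ 669.5413   152.15823]]
```

View pics/crop1.png

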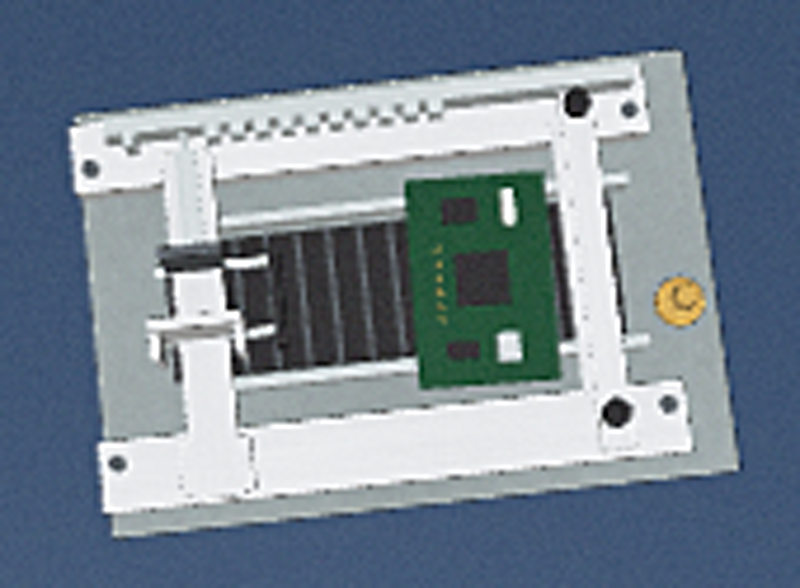

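```bash
cat >> h.py <<'E'
O=np.array([.5645,-.0402]);YAW=0.1085
def toF(P): 
    P=np.atleast_2d(P); c,s=np.cos(YAW),np.sin(YAW); d=P[:,:2]-O
    return np.c_[d[:,0]*c+d[:,1]*s,-d[:,0]*s+d[:,1]*c,P[:,2]]
def toW(x,y,z=0): 
    c,s=np.cos(YAW),np.sin(YAW); return np.array([O[0]+c*x-s*y,O[1]+s*x+c*y,z])
def shift(P):
    p,q=pose(); return q.inv().apply(np.array(P)-p)
E
cat > m2.py <<'E'
from m1 import *
F=toF(C.reshape(-1,3)); ins=(abs(F[:,0])<.12)&(abs(F[:,1])<.17)
for lo,hi in((.075,.11),(.05,.065),(.04,.05),(.03,.038)):
    G=F[ins&(F[:,2]>lo)&(F[:,2]<hi)]; print(lo,len(G)); 
    if len(G)<60: print((G*1000).round(0).tolist())
S=F[ins&(F[:,2]>.025)]
for y0 in np.arange(-.17,.17,.01):
    G=S[(S[:,1]>=y0)&(S[:,1]<y0+.01)&(abs(S[:,0])<.055)]; print(round(y0,3),len(G),np.percentile(G[:,2],[10,50,90]).round(3) if len(G) else '')
p,q=pose(); print(q.as_matrix().round(3), shift(toW(-.005,.1,.25)))
E
python3 m2.py
```

```text
[  270   135   142   104 11914]
((564.51123046875, -40.23504638671875), (250.37388610839844, 359.8595275878906), 6.19772481918335) [[ 420.6308   125.1279 ]
 [ 459.48114 -232.62833]
 [ 708.39166 -205.59799]
 [ 669.5413   152.15823]]
0.075 165
0.05 883
0.04 1406
0.03 3725
-0.17 17 [0.025 0.027 0.042]
-0.16 33 [0.027 0.034 0.045]
-0.15 12 [0.025 0.026 0.028]
-0.14 9 [0.029 0.032 0.032]
-0.13 20 [0.026 0.03  0.032]
-0.12 114 [0.045 0.046 0.049]
-0.11 154 [0.045 0.047 0.049]
-0.1 135 [0.043 0.046 0.048]
-0.09 86 [0.031 0.033 0.035]
-0.08 152 [0.031 0.033 0.036]
-0.07 151 [0.031 0.034 0.038]
-0.06 149 [0.031 0.035 0.039]
-0.05 157 [0.031 0.034 0.038]
-0.04 148 [0.032 0.035 0.038]
-0.03 157 [0.031 0.034 0.036]
-0.02 151 [0.031 0.033 0.035]
-0.01 84 [0.03  0.033 0.035]
0.0 20 [0.028 0.03  0.033]
0.01 19 [0.027 0.03  0.033]
0.02 19 [0.027 0.03  0.032]
0.03 17 [0.028 0.03  0.032]
0.04 21 [0.028 0.03  0.032]
0.05 19 [0.027 0.029 0.033]
0.06 40 [0.029 0.034 0.047]
0.07 60 [0.03  0.045 0.049]
0.08 47 [0.029 0.043 0.087]
0.09 64 [0.028 0.068 0.101]
0.1 166 [0.046 0.049 0.098]
0.11 160 [0.047 0.051 0.099]
0.12 134 [0.046 0.049 0.1  ]
0.13 47 [0.044 0.092 0.101]
0.14 0 
0.15 0 
0.16 0 
[[ 0.402 -0.001 -0.916]
 [ 0.916 -0.001  0.402]
 [-0.001 -1.     0.   ]] [-0.35036077 -0.01889413 -0.47879255]
```

Request:
{"name": "jog_arm", "arguments": {
  "plan": [
    [[-0.34,-0.02,-0.475,1.05,0],[-0.34,-0.02,-0.475,1.05,0],[-0.34,-0.02,-0.475,1.05,0],[-0.34,-0.02,-0.475,1.05,0],[-0.34,-0.02,-0.475,1.05,0],[-0.34,-0.02,-0.475,1.05,0],[-0.34,-0.02,-0.475,1.05,0],[-0.34,-0.02,-0.475,1.05,0],[-0.34,-0.02,-0.475,1.05,0],[-0.34,-0.02,-0.475,1.05,0],[-0.34,-0.02,-0.475,1.05,0],[-0.34,-0.02,-0.475,1.05,0]]
  ],
  "grip_force": 25
}}

```text
clock: 1.3
tcp_pos: [0.5506, 0.0671, 0.2512]
ee_rot: [0.706, 0.037, -0.037, -0.706]
force: [-0.5, 0.7, 0.0]
opening: 0.0854
```

```bash
python3 - <<'E'
from h import *
p,q=pose(); o=telemetry.get_obs();print(p,q.as_matrix().round(3),np.round(o['joint_vel'],2),o['clock'],o['force'])
f=grab('wrist'); save(f,'w1.png'); print(f['eye'],f['rotation'].round(3))
np.savez('w1.npz',**{k:f[k] for k in('pixels','range_z','K','eye','rotation')})
E
```

```text
[0.55064014 0.06705316 0.25117988] [[ 0.994  0.    -0.105]
 [ 0.105 -0.     0.994]
 [-0.    -1.    -0.   ]] [-0.53  0.17 -0.31  0.01  0.15 -0.53] 1.3 [-0.52240368  0.67675229  0.04026859]
[0.54180443 0.15134023 0.39423848] [[ 0.994 -0.1   -0.035]
 [ 0.106  0.94   0.324]
 [ 0.001 -0.326  0.945]]
```

View pics/w1.png

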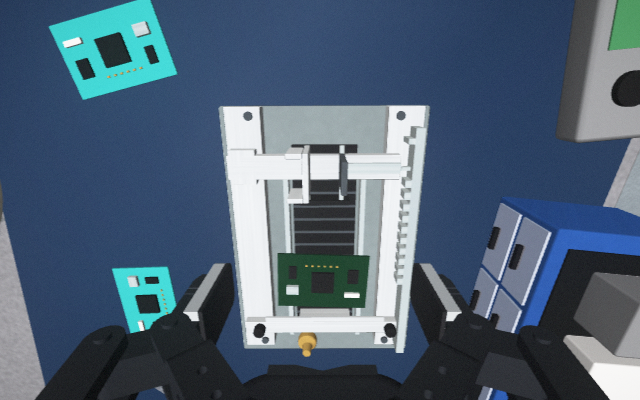

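```bash
cat > m3.py <<'E'
from h import *
import sys
f=dict(np.load(sys.argv[1])); C=cloud(f); F=toF(C.reshape(-1,3))*1000; V,U=[a.ravel() for a in np.mgrid[:400,:640]]
ok=(f['range_z'].ravel()>0)&(abs(F[:,0])<125)&(abs(F[:,1])<180)&~((V>255)&((U<235)|(U>408)))
H=lambda m,ax,b:print(dict(zip(*[a.tolist() for a in (lambda h,e:(e[:-1][h>0].round(1),h[h>0]))(*np.histogram(F[m,ax],b))])))
print('plate/rail x edges: z median rails',np.median(F[ok&(abs(F[:,2]-34)<4),2]))
t=ok&(F[:,2]>92)&(F[:,2]<106); print('tabs top x');H(t,0,np.arange(-60,60,2));
print('fixed y');H(t&(F[:,0]<0),1,np.arange(60,160,2));print('lever y');H(t&(F[:,0]>5),1,np.arange(60,160,2))
b=ok&(abs(F[:,2]-46)<6)&(F[:,1]>40)&(F[:,0]<-45); print('bar y (x<-45)');H(b,1,np.arange(40,170,2))
b=ok&(abs(F[:,2]-46)<6)&(F[:,1]>40)&(F[:,0]>35)&(F[:,0]<62); print('bar y (x>35)');H(b,1,np.arange(40,170,2)); print(np.median(F[b,2]))
g=f['pixels'].reshape(-1,3).astype(int); gm=ok&(g[:,1]>1.4*g[:,0])&(g[:,1]>1.25*g[:,2])&(g[:,1]>30)
m=gm.reshape(400,640).astype(np.uint8); m=cv2.morphologyEx(m,cv2.MORPH_CLOSE,np.ones((15,15)))
c=max(cv2.findContours(m,0,2)[0],key=cv2.contourArea); P=toF(onplane(f,c[:,0,:],.033))[:,:2]*1000
r_=cv2.minAreaRect(P.astype(np.float32)); print('board',r_, cv2.boxPoints(r_).round(1).tolist())
s=ok&(abs(F[:,2]-46)<8)&(F[:,1]<-60)&(abs(F[:,0])<50); print('stop');H(s,1,np.arange(-150,-60,2)); print(np.median(F[s,2]))
st=ok&(abs(F[:,2]-58)<5)&(F[:,0]>80)&(F[:,0]<125);print('strip');H(st,0,np.arange(80,126,2));H(st,1,np.arange(-180,180,10))
E
python3 m3.py w1.npz
```

```text
plate/rail x edges: z median rails 34.35927062160915
tabs top x
{-38: 16, -36: 27, -34: 27, -32: 29, -30: 29, -28: 25, -26: 28, -24: 26, -22: 89, -20: 109, -18: 107, -16: 33, 16: 84, 18: 70, 20: 71, 22: 2}
fixed y
{88: 11, 90: 35, 92: 45, 94: 61, 96: 12, 98: 14, 100: 14, 102: 14, 104: 15, 106: 14, 108: 14, 110: 14, 112: 12, 114: 13, 116: 11, 118: 13, 120: 12, 122: 11, 124: 13, 126: 12, 128: 12, 130: 12, 132: 12, 134: 31, 136: 45, 138: 73}
lever y
{98: 15, 100: 13, 102: 14, 104: 14, 106: 14, 108: 14, 110: 14, 112: 12, 114: 14, 116: 12, 118: 12, 120: 11, 122: 12, 124: 12, 126: 12, 128: 12, 130: 20}
bar y (x<-45)
{94: 28, 96: 53, 98: 46, 100: 70, 102: 108, 104: 106, 106: 79, 108: 93, 110: 112, 112: 95, 114: 83, 116: 110, 118: 111, 120: 98, 122: 84, 124: 109, 126: 116, 128: 111, 130: 40, 132: 52, 134: 48}
bar y (x>35)
{100: 27, 102: 35, 104: 40, 106: 23, 120: 48, 122: 41, 124: 37, 126: 45, 128: 47}
48.53859161707319
board ((-1.6531829833984375, -44.6906623840332), (81.13450622558594, 118.56655883789062), 87.90828704833984) [[-62.400001525878906, -83.0999984741211], [56.099998474121094, -87.4000015258789], [59.099998474121094, -6.300000190734863], [-59.400001525878906, -2.0]]
stop
{-150: 3, -118: 37, -116: 65, -114: 94, -112: 87, -110: 84, -108: 95, -106: 92, -104: 80, -102: 90, -100: 108, -98: 93, -96: 86, -94: 133, -92: 70, -68: 3, -66: 4, -64: 5}
46.92467253187596
strip
{80: 32, 82: 32, 84: 38, 86: 24, 88: 33, 90: 242, 92: 179, 94: 178, 96: 419, 98: 376, 100: 381, 102: 372, 104: 344, 106: 216}
{-150: 4, -140: 52, -130: 51, -120: 77, -110: 148, -100: 60, -90: 51, -80: 60, -70: 59, -60: 62, -50: 61, -40: 68, -30: 92, -20: 91, -10: 77, 0: 80, 10: 117, 20: 101, 30: 100, 40: 120, 50: 129, 60: 103, 70: 117, 80: 134, 90: 124, 100: 113, 110: 172, 120: 100, 130: 101, 140: 145, 150: 97}
```

```bash
cat > m4.py <<'E'
from h import *
import sys
f=dict(np.load(sys.argv[1])); g=cv2.cvtColor(f['pixels'],cv2.COLOR_RGB2GRAY)
ys=np.arange(-.16,.16,.001)
for x in (.086,.088,.090,.092,.094,.096):
    P=np.array([toW(x,y,.058) for y in ys]); uv=proj(f,P).astype(np.float32)
    v=cv2.remap(g,uv[None,:,0],uv[None,:,1],cv2.INTER_LINEAR)[0]
    w=(ys<.07)&(ys>-.06); k=np.exp(-2j*np.pi*ys[w]/.014); vv=v[w]-v[w].mean(); c=(vv*k).sum()
    # bright peak (tooth centre) phase
    ph=(-np.angle(c)/(2*np.pi)*14)%14
    print(x,'amp',abs(c).round(),'tooth centre y mod14',ph.round(2)); 
    if x in(.090,.092): print(' '.join(f'{int(a)}' for a in v))
E
python3 m4.py w1.npz; python3 - <<'E'
from h import *
p,q=pose(); print(p,toF(p),shift(toW(-.005,.1085,.062)), np.degrees(np.arctan2(q.as_matrix()[1,0],q.as_matrix()[0,0])),telemetry.get_obs()['force'])
E
```

```text
0.086 amp 617.0 tooth centre y mod14 0.76
0.088 amp 1787.0 tooth centre y mod14 13.23
0.09 amp 786.0 tooth centre y mod14 10.03
64 62 63 65 64 62 65 65 63 63 65 64 63 64 64 63 63 64 64 64 64 65 64 65 65 73 88 141 169 168 167 166 178 196 226 239 240 240 240 240 238 234 237 224 149 96 54 45 41 40 40 39 42 44 46 45 43 44 42 38 35 35 35 34 34 45 80 175 222 239 218 202 193 189 186 185 184 184 197 214 237 240 240 240 240 240 239 238 235 236 236 236 236 237 236 235 236 240 241 241 240 241 242 240 238 236 237 236 235 234 235 236 235 235 236 239 240 241 241 241 240 240 238 237 236 236 237 239 232 220 206 188 168 151 148 143 139 141 147 153 159 165 168 166 161 156 153 161 150 138 136 143 151 158 165 162 160 158 156 158 159 153 149 143 136 141 148 156 163 160 157 156 148 153 151 145 148 147 144 142 149 158 164 165 170 152 144 151 144 143 143 144 138 145 153 160 164 169 165 162 162 131 133 139 140 142 140 144 153 163 165 169 175 180 178 136 134 136 137 138 137 146 157 165 169 173 189 189 169 144 128 135 141 142 144 150 162 167 169 188 204 184 154 150 139 136 140 140 138 151 161 166 178 203 222 1
[... 1104 characters left out ...]
208 215 220 222 223 223 220 211 174 167 168 169 173 195 210 216 220 224 224 223 223 212 191 171 169 171 170 191 216 216 222 223 224 224 221 212 184 172 169 170 168 178 215 217 221 224 225 225 222 210 187 171 169 170 168 164 159 157 160 157 149 191 219 225 221 205 172 159 161 159 161 157 154 147 149 157 157 165 162 161 163 160 152 155 154 148 150 157 157 169 184 211 216 217 215 218 191 175 158 155 155 161 161 157 160 158 151 149
0.094 amp 1823.0 tooth centre y mod14 13.15
0.096 amp 2208.0 tooth centre y mod14 13.38
[0.55292812 0.0639116  0.2512959 ] [[-2.29870950e-04  1.04752472e-01  2.51295898e-01]] [-0.00504531  0.18928182  0.00408342] 5.962145432032965 [ 2.24914728 -4.92140668  0.29277858]
```

Request:
{"name": "jog_arm", "arguments": {
  "plan": [
    [[-0.005,0.05,0.004,-0.004,0],[-0.005,0.1,0.004,-0.004,0],[-0.005,0.125,0.004,-0.004,0],[-0.005,0.145,0.004,-0.004,0],[-0.005,0.165,0.004,-0.004,0],[-0.005,0.18,0.004,-0.004,0],[-0.005,0.189,0.004,-0.004,0],[-0.005,0.189,0.004,-0.004,60],[-0.005,0.189,0.004,-0.004,60],[-0.005,0.189,0.004,-0.004,60]]
  ],
  "grip_force": 25
}}

```text
clock: 2.35
tcp_pos: [0.5446, 0.0734, 0.063]
ee_rot: [0.706, 0.04, -0.039, -0.706]
force: [-0.0, -0.5, 0.4]
opening: 0.065
```

```bash
python3 - <<'E'
from h import *
o=telemetry.get_obs();p,q=pose(); print(toF(p)*1000,o['force'],o['opening'],np.degrees(np.arctan2(q.as_matrix()[1,0],q.as_matrix()[0,0])))
f=grab('wrist'); save(f,'w2.png')
np.savez('w2.npz',**{k:f[k] for k in('pixels','range_z','K','eye','rotation')})
E
```

```text
[[ -7.50415797 115.12206214  63.03543884]] [-0.01721016 -0.5312888   0.401715  ] 0.06495797936706232 6.3627015717678415
```

View pics/w2.png

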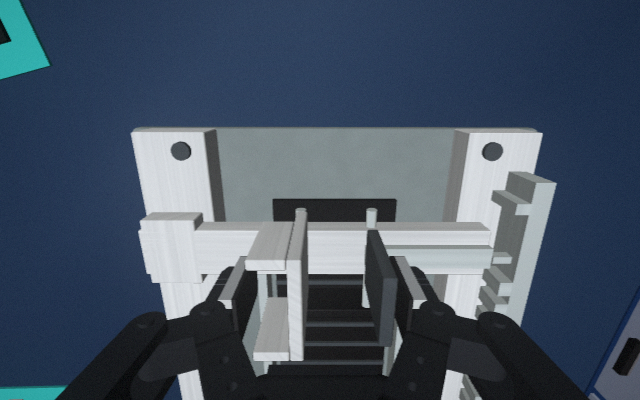

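Request:
{"name": "jog_arm", "arguments": {
  "plan": [
    [[0.0025,0,-0.006,0,60],[0.0025,0,-0.006,0,60],[0.0025,0,-0.006,0,100],[0.0025,0,-0.006,0,150],[0.0025,0,-0.006,0,200],[0.0025,0,-0.006,0,200],[0.0025,0,-0.006,0,200],[0.0025,0,-0.006,0,200]]
  ],
  "grip_force": 25
}}

```text
clock: 3.2
tcp_pos: [0.5479, 0.0676, 0.063]
ee_rot: [0.706, 0.04, -0.039, -0.706]
force: [-1.7, -1.5, 11.6]
opening: 0.0331
```

```bash
python3 - <<'E'
from h import *
o=telemetry.get_obs();p,q=pose(); print(toF(p)*1000,o['force'],o['opening'])
E
```

```text
[[ -4.87290786 109.014302    63.02026614]] [-1.68281323 -1.51105533 11.64243648] 0.033101645860057816
```

Request:
{"name": "jog_arm", "arguments": {
  "plan": [
    [[0,0,-0.003,0,200],[0,0,-0.008,0,200],[0,0,-0.014,0,200],[0,0,-0.02,0,200],[0,0,-0.026,0,200],[0,0,-0.032,0,200],[0,0,-0.038,0,200],[0,0,-0.044,0,200],[0,0,-0.05,0,200],[0,0,-0.056,0,200],[0,0,-0.06,0,200],[0,0,-0.06,0,200]]
  ]
}}

```text
clock: 4.4
tcp_pos: [0.5544, 0.0076, 0.063]
ee_rot: [0.706, 0.04, -0.039, -0.706]
force: [-1.8, -4.7, 11.3]
opening: 0.0328
```

```bash
cat > st.py <<'E'
from h import *
o=telemetry.get_obs();p,q=pose(); c,s=np.cos(YAW),np.sin(YAW);F=o['force']
print('tcpF',(toF(p)*1000).round(1),'forceF',round(F[0]*c+F[1]*s,1),round(-F[0]*s+F[1]*c,1),round(F[2],1),'open',round(o['opening']*1000,1),'t',o['clock'])
E
python3 st.py; python3 - <<'E'
from h import *
f=grab('wrist'); save(f,'w3.png')
np.savez('w3.npz',**{k:f[k] for k in('pixels','range_z','K','eye','rotation')})
E
```

```text
tcpF [[-4.8 48.7 63. ]] forceF -2.3 -4.5 11.3 open 32.8 t 4.4
```

View pics/w3.png

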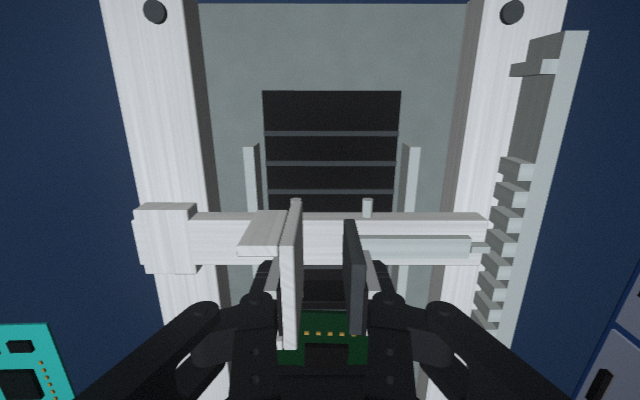

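```bash
cat > m5.py <<'E'
from h import *
import sys
f=dict(np.load(sys.argv[1])); C=cloud(f); F=toF(C.reshape(-1,3))*1000; ok=f['range_z'].ravel()>0
def rng(n,m,ax): print(n,m.sum(),np.percentile(F[m,ax],[0.5,2,50,98,99.5]).round(1))
t=ok&(F[:,2]>97)&(F[:,2]<103)
rng('fixedtab y',t&(F[:,0]>-22)&(F[:,0]<-14),1); rng('fixedtab x',t&(F[:,0]<-10)&(F[:,0]>-24),0)
b=ok&(F[:,0]>-70)&(F[:,0]<-48)&(F[:,2]>44)&(F[:,2]<51); rng('bar y left',b,1)
b=ok&(F[:,0]>55)&(F[:,0]<66)&(F[:,2]>44)&(F[:,2]<60)&(F[:,1]>20); rng('bar y right',b,1)
s=ok&(abs(F[:,2]-58)<1.5)&(F[:,0]>88)&(F[:,0]<95)
h,e=np.histogram(F[s,1],np.arange(-60,130,1)); print([(int(a),int(c)) for a,c in zip(e,h) if c])
pw=ok&(F[:,0]>74)&(F[:,0]<87)&(F[:,2]>40)&(F[:,2]<75)&(F[:,1]>30)&(F[:,1]<75)
h,e=np.histogram(F[pw,1],np.arange(30,75,1)); print('pawl',[(int(a),int(c),np.median(F[pw&(F[:,1]>=a)&(F[:,1]<a+1),2]).round(0)) for a,c in zip(e,h) if c])
E
python3 m5.py w3.npz
```

```text
fixedtab y 1773 [30.3 31.2 57.2 79.2 79.7]
fixedtab x 2115 [-23.9 -23.7 -19.2 -15.6 -15.5]
bar y left 1707 [40.7 41.3 56.9 68.4 68.5]
bar y right 942 [41.1 41.6 58.9 68.5 68.8]
[(0, 2), (1, 3), (2, 7), (3, 14), (4, 16), (5, 1), (9, 4), (10, 15), (11, 16), (12, 14), (13, 14), (14, 12), (15, 14), (16, 17), (17, 26), (18, 12), (19, 1), (23, 5), (24, 11), (25, 20), (26, 15), (27, 19), (28, 11), (29, 20), (30, 12), (31, 18), (32, 17), (33, 1), (37, 10), (38, 13), (39, 16), (40, 16), (41, 16), (42, 16), (43, 14), (44, 16), (45, 26), (46, 10), (51, 6), (52, 19), (53, 16), (54, 17), (55, 20), (56, 15), (57, 18), (58, 15), (59, 26), (60, 14), (65, 8), (66, 17), (67, 18), (68, 19), (69, 22), (70, 18), (71, 24), (72, 18), (73, 22), (74, 13), (79, 9), (80, 20), (81, 21), (82, 22), (83, 19), (84, 23), (85, 21), (86, 23), (87, 23), (88, 12), (93, 7), (94, 28), (95, 23), (96, 26), (97, 18), (98, 24), (99, 23), (100, 21), (101, 25), (102, 8)]
pawl [(40, 3, np.float64(48.0)), (41, 32, np.float64(48.0)), (42, 29, np.float64(49.0)), (43, 32, np.float64(49.0)), (44, 27, np.float64(49.0)), (45, 22, np.float64(49.0)), (46, 22, np.float64(49.0)), (47, 20, np.float64(49.0)), (48, 7, np.float64(53.0)), (49, 5, np.float64(55.0)), (50, 3, np.float64(55.0)), (51, 3, np.float64(55.0)), (52, 29, np.float64(56.0)), (53, 37, np.float64(56.0)), (54, 40, np.float64(56.0)), (55, 52, np.float64(56.0)), (56, 112, np.float64(53.0)), (57, 29, np.float64(49.0)), (58, 30, np.float64(49.0)), (59, 33, np.float64(49.0)), (60, 45, np.float64(49.0)), (61, 32, np.float64(49.0)), (62, 37, np.float64(49.0)), (63, 40, np.float64(49.0)), (64, 34, np.float64(49.0)), (65, 34, np.float64(49.0)), (66, 40, np.float64(49.0)), (67, 55, np.float64(48.0)), (68, 112, np.float64(45.0)), (69, 1, np.float64(47.0))]
```

Request:
{"name": "jog_arm", "arguments": {
  "plan": [
    [[0,0,-0.003,0,200],[0,0,-0.006,0,200],[0,0,-0.009,0,200],[0,0,-0.012,0,200],[0,0,-0.0145,0,200],[0,0,-0.017,0,200],[0,0,-0.0195,0,200],[0,0,-0.022,0,200],[0,0,-0.024,0,200],[0,0,-0.0255,0,200],[0,0,-0.0265,0,200],[0,0,-0.0265,0,200]]
  ]
}}

```text
clock: 5.65
tcp_pos: [0.5573, -0.0181, 0.063]
ee_rot: [-0.706, -0.04, 0.039, 0.706]
force: [-2.4, 1.9, 13.3]
opening: 0.0329
```

```bash
python3 st.py; python3 - <<'E'
from h import *
for n in('wrist','top','side'):
    f=grab(n); save(f,n+'4.png')
    np.savez(n+'4.npz',**{k:f[k] for k in('pixels','range_z','K','eye','rotation')})
a=cv2.imread('pics/side4.png')[170:300,280:440]; cv2.imwrite('pics/side4c.png',cv2.resize(a,(800,600)[:1]+(650*800//800,) if 0 else (738,600),interpolation=cv2.INTER_CUBIC))
E
```

```text
tcpF [[-4.8 22.7 63. ]] forceF -2.1 2.2 13.3 open 32.9 t 5.65
```

View pics/side4c.png

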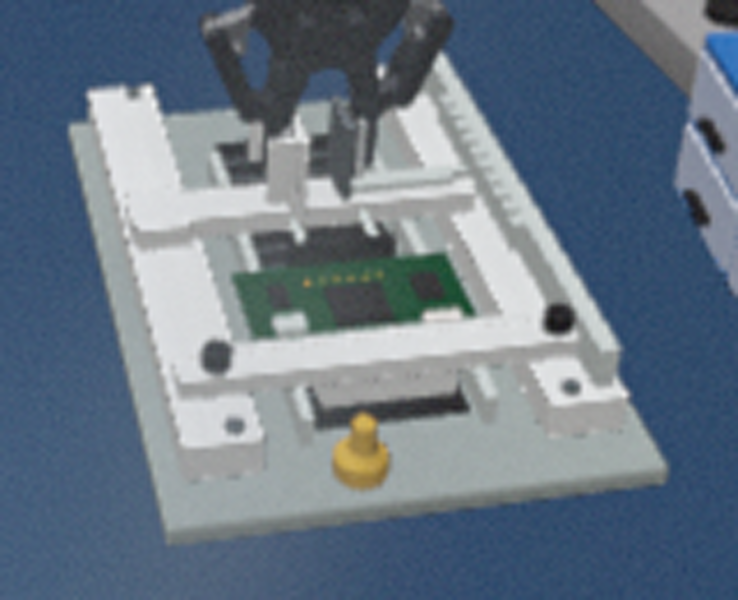

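```bash
cat > m6.py <<'E'
from h import *
import sys
for n in sys.argv[1:]:
    f=dict(np.load(n)); 
    if f['rotation'].ndim==1: f['rotation']=R.from_quat(f['rotation']).as_matrix()
    g=f['pixels'].astype(int); C=cloud(f); F=toF(C.reshape(-1,3)).reshape(C.shape)
    gm=((g[...,1]>1.35*g[...,0])&(g[...,1]>1.2*g[...,2])&(abs(F[...,0])<.08)&(F[...,1]<.06)&(F[...,1]>-.12)).astype(np.uint8)
    gm=cv2.morphologyEx(gm,cv2.MORPH_CLOSE,np.ones((9,9)))
    c=max(cv2.findContours(gm,0,2)[0],key=cv2.contourArea); P=toF(onplane(f,c[:,0,:],.033))[:,:2]*1000
    up=[]
    for x in range(-52,53,4):
        s=P[abs(P[:,0]-x)<2.5]
        if len(s): up.append((x,s[:,1].max(),s[:,1].min()))
    up=np.array(up); k=np.polyfit(up[:,0],up[:,1],1); print(n,'rear edge y(x)',k.round(3),'far visible edge',np.median(up[:,2]).round(1),up[:,1].round(0).tolist())
    st=(abs(F[...,0])<.05)&(F[...,1]<-.06)&(F[...,2]>.042)&(F[...,2]<.055)&(g.min(2)>120); print(' lip y',(np.percentile(F[...,1][st],[2,98])*1000).round(1))
E
python3 m6.py top1.npz top4.npz side1.npz side4.npz; python3 m5.py wrist4.npz | head -4
```

```text
top1.npz rear edge y(x) [ -0.32 -30.58] far visible edge -84.3 [-6.0, -3.0, -81.0, -7.0, -5.0, -6.0, -6.0, -85.0, -83.0, -46.0]
 lip y [-657.5  -92.7]
top4.npz rear edge y(x) [ 1.9000e-02 -2.3133e+01] far visible edge -29.9 [-29.0, -19.0, -19.0, -31.0, -20.0, -23.0]
 lip y [-660.5  -93.1]
side1.npz rear edge y(x) [ -0.039 -38.79 ] far visible edge -69.1 [-29.0, -26.0, -65.0, -30.0, -34.0, -70.0, -71.0, -68.0, -16.0, -9.0, -9.0, -12.0, -9.0, -74.0, -71.0, -26.0]
 lip y [-472.1  -92.5]
side4.npz rear edge y(x) [-1.500e-02 -3.243e+01] far visible edge -47.2 [-54.0, -30.0, -30.0, -23.0, -32.0, -25.0, -21.0, -21.0, -24.0, -20.0, -41.0, -67.0, -64.0, -25.0, -21.0, -21.0]
 lip y [-471.8  -92.9]
fixedtab y 1786 [ 4.2  5.3 31.5 53.5 53.8]
fixedtab x 2117 [-23.9 -23.6 -19.1 -15.5 -15.5]
bar y left 1724 [14.9 15.3 31.  42.5 42.7]
bar y right 832 [22.3 22.8 34.1 42.6 42.8]
```

Request:
{"name": "jog_arm", "arguments": {
  "plan": [
    [[0,0,-0.001,0,200],[0,0,-0.002,0,200],[0,0,-0.0025,0,200],[0,0,-0.0025,0,200],[0,0,-0.0025,0,200]]
  ]
}}

```text
clock: 6.3
tcp_pos: [0.5575, -0.0204, 0.063]
ee_rot: [-0.706, -0.04, 0.039, 0.706]
force: [-2.1, 4.5, 12.4]
opening: 0.0328
```

```bash
python3 st.py; python3 - <<'E'
from h import *
f=grab('wrist'); np.savez('w5.npz',**{k:f[k] for k in('pixels','range_z','K','eye','rotation')})
f=grab('top'); np.savez('top5.npz',**{k:f[k] for k in('pixels','range_z','K','eye','rotation')})
E
python3 m5.py w5.npz|head -3; python3 m6.py top5.npz
```

```text
tcpF [[-4.8 20.4 63. ]] forceF -1.6 4.7 12.4 open 32.8 t 6.3
fixedtab y 1772 [ 2.   3.3 28.9 51.1 51.4]
fixedtab x 2110 [-23.9 -23.6 -19.2 -15.5 -15.5]
bar y left 1711 [12.6 13.1 28.8 40.2 40.4]
top5.npz rear edge y(x) [  0.468 -18.154] far visible edge -38.0 [-42.0, -34.0, -21.0, -21.0, -22.0, -20.0, -26.0, -26.0]
 lip y [-661.7  -93.5]
```

Request:
{"name": "jog_arm", "arguments": {
  "plan": [
    [[0,0,0,0,87],[0,0,0,0,87],[0,0,0,0,87],[0.003,0,0,0,87],[0.003,0,0,0,87],[0.003,0,-0.001,0,87],[0.003,0,-0.002,0,87],[0.003,0,-0.003,0,87],[0.003,0,-0.004,0,87],[0.003,0,-0.004,0,87]]
  ]
}}

```text
clock: 7.4
tcp_pos: [0.5605, -0.0243, 0.0623]
ee_rot: [-0.706, -0.039, 0.039, 0.706]
force: [-0.2, 2.2, -0.3]
opening: 0.0563
```

```bash
python3 st.py; python3 - <<'E'
from h import *
f=grab('wrist'); save(f,'w6.png'); np.savez('w6.npz',**{k:f[k] for k in('pixels','range_z','K','eye','rotation')})
E
sed -i 's/F\[:,1\]>30)&(F\[:,1\]<75)/F[:,1]>5)\&(F[:,1]<45)/; s/np.arange(30,75,1)/np.arange(5,45,1)/' m5.py
cat >> m5.py <<'E'
l=t&(F[:,0]>2)&(F[:,0]<26); rng('lever x',l,0)
E
python3 m5.py w6.npz
```

```text
tcpF [[-2.3 16.2 62.3]] forceF 0.0 2.2 -0.3 open 56.3 t 7.4
fixedtab y 1777 [ 1.6  2.9 29.5 50.9 51.2]
fixedtab x 1936 [-23.8 -23.4 -18.6 -15.5 -15.5]
bar y left 1688 [12.7 13.1 28.6 40.1 40.3]
bar y right 843 [20.2 20.6 31.7 40.2 40.5]
[(-16, 2), (-15, 12), (-14, 13), (-13, 19), (-12, 12), (-11, 16), (-10, 17), (-5, 10), (-4, 15), (-3, 10), (-2, 16), (-1, 21), (0, 17), (1, 13), (2, 22), (3, 15), (4, 17), (9, 9), (10, 18), (11, 14), (12, 15), (13, 21), (14, 17), (15, 19), (16, 15), (17, 23), (18, 15), (23, 10), (24, 18), (25, 19), (26, 18), (27, 27), (28, 24), (29, 18), (30, 17), (31, 17), (32, 16), (37, 12), (38, 18), (39, 20), (40, 21), (41, 18), (42, 18), (43, 20), (44, 18), (45, 22), (46, 16), (51, 11), (52, 16), (53, 26), (54, 19), (55, 20), (56, 22), (57, 24), (58, 18), (59, 28), (60, 9), (65, 10), (66, 25), (67, 25), (68, 27), (69, 21), (70, 25), (71, 25), (72, 26), (73, 24), (74, 11), (79, 9), (80, 27), (81, 25), (82, 26), (83, 26), (84, 29), (85, 26), (86, 23), (87, 24), (88, 12), (93, 11), (94, 23), (95, 27), (96, 38), (97, 27), (98, 26), (99, 37), (100, 23), (101, 27), (10
[... 188 characters left out ...]
np.float64(49.0)), (18, 6, np.float64(49.0)), (19, 7, np.float64(49.0)), (20, 24, np.float64(54.0)), (21, 23, np.float64(55.0)), (22, 17, np.float64(55.0)), (23, 23, np.float64(55.0)), (24, 36, np.float64(55.0)), (25, 49, np.float64(55.0)), (26, 39, np.float64(55.0)), (27, 59, np.float64(54.0)), (28, 63, np.float64(54.0)), (29, 28, np.float64(54.0)), (30, 30, np.float64(55.0)), (31, 59, np.float64(51.0)), (32, 73, np.float64(50.0)), (33, 40, np.float64(49.0)), (34, 34, np.float64(49.0)), (35, 36, np.float64(48.0)), (36, 42, np.float64(49.0)), (37, 36, np.float64(49.0)), (38, 43, np.float64(49.0)), (39, 75, np.float64(47.0)), (40, 73, np.float64(45.0))]
lever x 1339 [11.7 11.7 14.8 25.9 26. ]
```

View pics/w6.png

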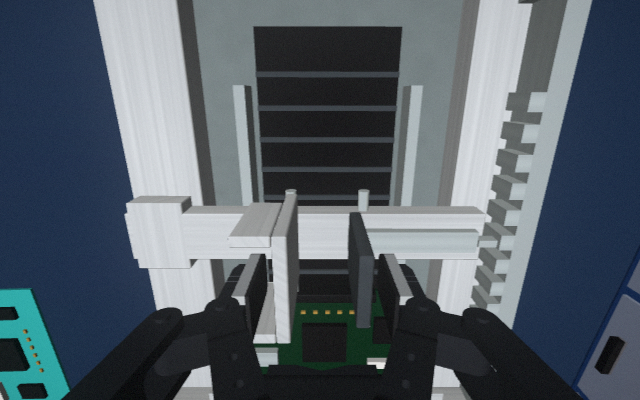

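Request:
{"name": "jog_arm", "arguments": {
  "plan": [
    [[0,0,-0.001,0,87],[0,0,-0.002,0,87],[0,0,-0.003,0,87],[0,0,-0.004,0,87],[0,0,-0.005,0,87],[0,0,-0.0055,0,87],[0,0,-0.006,0,87],[0,0,-0.006,0,87]]
  ]
}}

```text
clock: 8.25
tcp_pos: [0.5611, -0.03, 0.0623]
ee_rot: [-0.706, -0.039, 0.039, 0.706]
force: [0.2, 5.1, 0.9]
opening: 0.0565
```

```bash
python3 st.py; python3 - <<'E'
from h import *
f=grab('wrist'); np.savez('w7.npz',**{k:f[k] for k in('pixels','range_z','K','eye','rotation')})
E
python3 m5.py w7.npz|grep -v '('
```

```text
tcpF [[-2.3 10.5 62.3]] forceF 0.8 5.0 0.9 open 56.5 t 8.25
fixedtab y 1774 [-4.3 -2.8 23.9 45.2 45.6]
fixedtab x 1927 [-23.8 -23.5 -18.5 -15.5 -15.4]
bar y left 1688 [ 6.8  7.5 22.9 34.3 34.6]
bar y right 653 [20.1 20.4 26.8 34.5 34.7]
lever x 1345 [16.3 16.4 19.4 25.9 26. ]
```

Request:
{"name": "jog_arm", "arguments": {
  "plan": [
    [[0,0,0.005,0,87],[0,0,0.01,0,87],[0,0,0.01,0,70],[0,-0.02,0.01,0,60],[0,-0.05,0.01,0,60],[0,-0.09,0.01,0,60],[0,-0.13,0.03,0,60],[0,-0.16,0.05,0,60],[0,-0.16,0.07,0,60],[0,-0.16,0.07,0,60],[0,-0.16,0.07,0,60]]
  ]
}}

```text
clock: 9.4
tcp_pos: [0.5532, 0.0393, 0.2221]
ee_rot: [0.706, 0.039, -0.04, -0.706]
force: [0.5, 0.0, -0.0]
opening: 0.0652
```

```bash
python3 st.py; python3 - <<'E'
from h import *
for n in('wrist','top','side'):
    f=grab(n); save(f,n+'8.png'); np.savez(n+'8.npz',**{k:f[k] for k in('pixels','range_z','K','eye','rotation')})
a=cv2.imread('pics/wrist8.png')[80:360,200:460]; cv2.imwrite('pics/w8c.png',cv2.resize(a,None,fx=2.1,fy=2.1,interpolation=cv2.INTER_CUBIC))
E
python3 m5.py wrist8.npz; python3 m3.py wrist8.npz | grep -A1 -E 'board|stop|tabs'
```

```text
tcpF [[ -2.6  80.2 222.1]] forceF 0.5 -0.0 -0.0 open 65.2 t 9.4
fixedtab y 300 [-3.6 -3.1 21.6 44.8 45.3]
fixedtab x 326 [-23.6 -23.5 -18.9 -15.6 -15.6]
bar y left 782 [-115.9 -115.    12.3   34.    34.3]
bar y right 158 [20.3 20.6 26.6 34.3 34.7]
[(-13, 2), (-12, 1), (-11, 3), (-10, 2), (-5, 1), (-4, 3), (-3, 2), (-2, 4), (-1, 3), (0, 2), (1, 4), (2, 3), (3, 7), (4, 2), (9, 5), (10, 4), (11, 3), (12, 3), (13, 2), (14, 4), (15, 5), (16, 5), (17, 3), (18, 3), (19, 2), (20, 2), (21, 3), (23, 4), (24, 3), (25, 3), (26, 4), (27, 5), (28, 4), (29, 5), (30, 3), (31, 5), (32, 2), (37, 4), (38, 2), (39, 5), (40, 4), (41, 2), (42, 5), (43, 4), (44, 5), (45, 5), (51, 1), (52, 5), (53, 4), (54, 4), (55, 4), (56, 6), (57, 4), (58, 2), (59, 5), (60, 2), (65, 5), (66, 3), (67, 5), (68, 5), (69, 1), (70, 5), (71, 2), (72, 6), (73, 6), (74, 3), (79, 5), (80, 5), (81, 5), (82, 5), (83, 4), (84, 4), (85, 6), (86, 3), (87, 5), (88, 2), (93, 3), (94, 4), (95, 4), (96, 4), (97, 6), (98, 3), (99, 5), (100, 5), (101, 5), (102, 2)]
pawl [(6, 8, np.float64(48.0)), (7, 9, np.float64(48.0)), (8, 6, np.float64(
[... 540 characters left out ...]
.float64(49.0)), (31, 11, np.float64(48.0)), (32, 9, np.float64(49.0)), (33, 17, np.float64(48.0)), (34, 24, np.float64(45.0))]
lever x 209 [16.4 16.4 19.2 22.3 22.4]
tabs top x
{-38: 25, -36: 34, -34: 34, -32: 37, -30: 38, -28: 35, -26: 34, -24: 35, -22: 85, -20: 107, -18: 111, -16: 32, 16: 79, 18: 77, 20: 71, 22: 11}
--
board ((-0.14348220825195312, -58.26642608642578), (118.80791473388672, 79.30787658691406), 0.19691398739814758) [[-59.70000076293945, -18.799999237060547], [-59.400001525878906, -98.0999984741211], [59.400001525878906, -97.69999694824219], [59.099998474121094, -18.399999618530273]]
stop
{-118: 12, -116: 95, -114: 96, -112: 112, -110: 112, -108: 90, -106: 112, -104: 102, -102: 113, -100: 123, -98: 113, -96: 109, -94: 172, -92: 81, -80: 7, -78: 17, -76: 24, -74: 23, -72: 27, -70: 31, -68: 25, -66: 24, -64: 6}
  return _methods._mean(a, axis=axis, dtype=dtype,
  ret = ret.dtype.type(ret / rcount)
```

View pics/w8c.png

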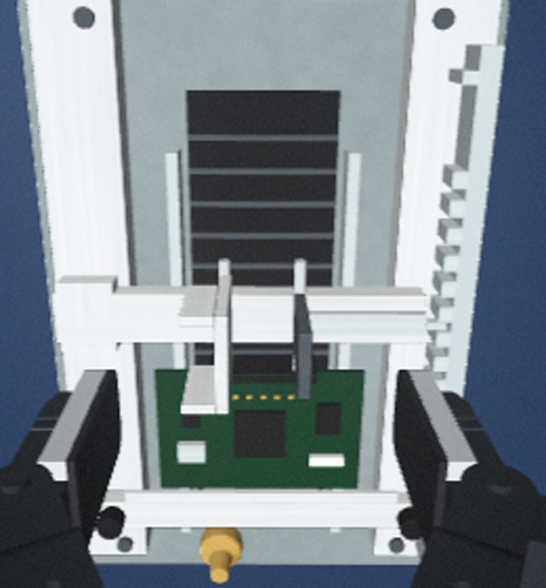

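```bash
python3 -c "
from bench import r
print(r.hand_in())"
```

```text
the job is handed in; nothing more can be done
None
```

The board is clamped and the job is handed in, at 9.4 s on the robot's clock. I squeezed the lever fully (opening 33 mm) and held it while sliding the bar about 88 mm. By then the jaw had pushed the board home, and the push force had risen to about 5 N. I then opened the fingers, which left the latch resting on a tooth. With one finger between the cheeks I pushed the bar about 6 mm further, and the latch dropped into the next notch.

Last checks, all from the wrist camera after the gripper had lifted clear:
- **Lever:** fully out. The inner face of its tab reads x = 16.4 mm, against 16 mm nominal.
- **Bar and latch:** the bar's middle is at y ≈ 20.9 mm and the notch centre at ≈ 21 mm, with the latch visible in the notch.
- **Board:** square to within 0.2° (end-to-end), with its rear edge at y ≈ −18.6 mm, about where it should sit when home.
- **Jaw:** pressed in about 6 to 8 mm. I worked this out from positions and did not measure it directly, but it is well between the 1 mm and 22 mm limits.
- **Robot and bench:** the nozzle looked unmoved, and I kept clear of everything else but did not measure it. The wrist read almost no force at the end.

Three readings were off:
- **Stop face:** the two estimates of its position differed by 1–2 mm.
- **Descent:** the gripper came down about 6 mm off in y and 2.5 mm in x because the arm lagged its command; I corrected this before gripping.
- **Upward force:** the wrist read 11–13 N upwards while squeezing, probably pad friction. It went away once I released the lever.

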